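Lever open a stuck biscuit tin

TASK

The lid of the biscuit tin has snapped shut tight. Take the lid opener, put its blade between the lid's front lip and the little shelf below it, and lever on the shelf until the lid snaps free; then swing the lid right back with the opener so that it stays open, and lay the opener down flat on the worktop beside or in front of the tin. Keep the gripper itself off the lid, and leave the mug, the espresso cup and the spice jar where they stand.

Things in the scene. Friction and masses are not known exactly. Their poses are not given: they have to be found in the camera images.
- tin: dark bare metal biscuit tin, fixed to the worktop: 90 deep (x) x 110 wide (y) x 100 high, hinged lid on top. Origin: centre of underside; its front looks along its own -x (to the robot, within 0.45 rad). Front wall at x = -45; from it a lip (lid) and a shelf below reach forward to x = -69, y -30..+30. Shelf top z = 93, lip underside z = 101: a gap 8 high and 24 deep, the wall at its back
- tin_shelf: the small fixed metal shelf under the lip, part of the tin (same origin and axes as the tin), the fulcrum for the opener; 60 wide, 24 deep, 4 thick, rounded front edge
- shelf_edge (a point): middle of the shelf's front edge, on its top surface (tin frame -69, 0, 93 mm); axes as the tin
- lip (a point): middle of the front edge of the lid's lip, on its underside (tin frame -69, 0, 101 mm when shut); moves with the lid
- lid_hinge (a point): the lid's hinge line, at the back edge of the tin (tin frame +45, 0, 101 mm); y along the hinge line
- tin_lid (a joint): opening angle of the lid, rad: 0 shut, held by a sprung catch behind the front wall that takes about 13 N up at the lip and lets go when the lip has risen about 6 mm; then it rests on the catch at about 0.11; 1.57 upright; past that it falls back to its stop at 1.9. Lid 4 mm thick, 112 wide, 114 from hinge line to lip edge
- lid: the lid's plate with its lip (turns with the joint); origin on the hinge line, at the middle of the underside of the back edge; its own -x runs to the lip
- opener: lid opener, 155 mm long along its x, 90 g, lying flat: dark wooden handle x = -60 to +15, 20 wide (y), 22 high (z 0..22); a 21 wide, 18 high steel collar at x = 10..22; then a straight flat steel blade to the tip at x = +95, 18 wide, 4 thick (3 over its last 27 mm), its mid plane at z = 11. Origin: on its underside, 95 mm behind the tip
- opener_tip (a point): middle of the tip of the opener's blade (opener frame +95, 0, 11 mm)
- mug: white mug, 83 mm across, 94 high, with a handle; right of the tin; bystander, origin centre of underside
- espresso_cup: small white cup, 62 mm across, 50 high, with a handle; left of the tin, nearer the robot; bystander, origin centre of underside
- spice_jar: spice jar with a green cap, 46 mm across, 106 high; behind and left of the tin; bystander, origin centre of underside
Things that resemble listed ones, but are neither listed nor needed, are in the scene too. Of the things that look like the opener, the larger one is meant.

How it is judged (in metres and radians):
On the way, in this order (a step that is already met when the one before it is completed fails the run):
1. the opener bears on the lid and on the shelf at once (levering) (contact force between opener and lid above 2 N and contact force between opener and tin_shelf above 2 N), for 0.02 s.
2. the lid has snapped free of its catch (value of joint tin_lid above 0.08 rad), for 0.1 s.
At the end, for the whole second after the job is handed in: the lid stands open past upright (over 1.6 rad), and the opener lies at rest on the worktop (its origin and its tip both lower than 30 mm and not fallen off), within 0.6 m of the tin (value of joint tin_lid above 1.6 rad and height (world z) of opener between -0.02 and 0.03 m and height (world z) of opener_tip between -0.02 and 0.03 m and linear speed of opener below 0.02 m/s and horizontal distance between opener and tin below 0.6 m); the robot touches nothing.
It fails at once if the gripper or arm touches the lid (over 1 N) (contact force between any of the fingers, the arm and lid above 1 N).
It fails at once if the mug is moved by more than 30 mm or tipped (distance of mug from where it was at the start of the episode above 0.03 m or angle between mug's own z axis and vertical above 0.4 rad).
It fails at once if the espresso cup is moved by more than 30 mm or tipped (distance of espresso_cup from where it was at the start of the episode above 0.03 m or angle between espresso_cup's own z axis and vertical above 0.4 rad).
It fails at once if the spice jar is moved by more than 30 mm or tipped (distance of spice_jar from where it was at the start of the episode above 0.03 m or angle between spice_jar's own z axis and vertical above 0.4 rad).
It also fails if it takes over 58 s, if anything falls off the work surface, if the arm or the gripper's body presses on something with over 40 N, if the wrist force passes 120 N, or if a joint passes its speed limit or range.

ROBOT

A 6-joint arm with a two-finger parallel gripper is mounted at the origin on a cart in front of the work surface, level with it; the furniture and walls round the work are solid. World frame = base frame: x ahead of the robot, y to its left, z up, the work surface at z = 0. Lengths are in mm, angles in rad, forces in N, time in s.
With the tool pointing down it reaches from about 275 to 750 mm from the base axis. Payload 10.2 kg.
Tool frame: the origin (TCP) lies between the finger pads; the fingertips stand 8 mm ahead of it and the grasp point (between the pads) lies 11 mm behind it; z points along the fingers, y is the line along which they close (so a half turn about z gives the same grasp; the last joint's range is limited). The gripper opens to 85 mm and grips with 20 to 120 N. Pads are 22 mm wide; open, the fingers measure 114 mm over their backs; the gripper's body (76 mm by 85 mm) begins 54 mm behind the grasp point. The pads swing forward as they close: fully open they stand 13 mm farther back than shut.
Start: joints at [-0.223, 0.313, 1.498, -0, 1.331, -0.223], TCP at [525.006, -0.014, 239.294] pointing down, gripper open.
Joint ranges: [-2.94, 2.94], [-0.97, 2.17], [0.19, 2.56], [-1.23, 4.37], [0.02, 3.11], [-2.88, 2.88]. Speed limits (rad/s): [2.39, 2.39, 3.01, 3.14, 3.14, 3.14].

INTERFACE

Orientations are given as a unit quaternion [w, x, y, z].
In Python, from rig import * gives the robot as it stands.
- The arm moves only by the shell command python3 -m handwheel 'ROWS' [FORCE]. ROWS is JSON, a list that holds one entry, the list of rows, each a list of 7 numbers: the shift along the world's x, y, z in mm, then the turn, a rotation vector about the world's x, y, z in degrees, then the opening, from -1 (shut) to 1 (fully open). A call has 1 to 8 rows; each row shifts and turns the commanded pose from where the row before left it; what a row does not reach is not made up. A row lasts 1/8 s, in which the tool goes at most 62.5 mm and 10.7 degrees, less where a joint would pass 70% of its speed; a pose out of reach is approached as far as the arm can. A call is refused whole if a number of a shift passes 62.5 or a number of a turn 10.7, either way. A call with a gripper value outside its range is refused whole. The fingers move at their own pace and stop on an object; FORCE is the grip in N (left out, the last holds). Time passes only in rows, so rows that do not move let the fingers close. It gives the time, the measured TCP pose, the force, the opening and the grip force at its end, in the units of the state.
- sense(): the state, without advancing time (a new reading comes with each control period).
- capture(name): name is "scene" or "side" or "wrist"; returns a dict with "image" (400x640x3 uint8, red, green, blue), "fx", "fy", "cx", "cy" (pixels), "dist_coeffs" ([k1, k2, p1, p2, k3] as OpenCV has them; the pictures are not rectified), "rvec" (rotation vector, rad) and "tvec" (3), from world to camera coordinates, as OpenCV has them; the wrist camera has in their place "hand_eye" (4x4, takes a point from camera to tool coordinates, whose origin is the TCP and whose axes are the flange's). Camera axes: x right, y down, z forward; pixel columns grow to the right and rows downward; lengths in mm; the calibration is good to about 2 mm. A picture is of the moment at which its call begins: read the wrist's pose just before it. There is no depth.
- finish_job(): hands the job in; it is judged then, once.
The state is a dict: "time_s": time; "joints": joint angles; "dq": joint speeds; "tau": joint torques, N m; "eef_pos": TCP position; "ee_rot": TCP orientation; "force": force on the tool from outside, world axes, zero at the start; "wrist_torque": the same for the moment, N m; "grip_width": opening from 0.0 (shut) to 1.0 (fully open); "grip_force": force on a finger pad.
Only numpy, scipy, OpenCV 4.12 (cv2) and the standard library are available. Lean on these libraries where they do the work, as an engineer would, in place of code of your own. Each camera call takes 0.05 s, during which the arm holds its last target. There are 200 camera calls.

## Working session

There is one attempt and no reset: what is moved stays moved. The work goes in short steps, Python scripts to look and compute and a shell command to move; the robot and the scene stay as the last step left them, time stands still between calls to the robot, and variables do not carry over. Pictures are saved under pics/ and viewed, at most 10 in all, crops included, and the job is handed in when it is done.

```bash
mkdir -p pics; ls; cat > h.py <<'E'
from rig import *
import numpy as np, cv2
def cam(c):
    K=np.array([[c["fx"],0,c["cx"]],[0,c["fy"],c["cy"]],[0,0,1.]]);return K,np.array(c["dist_coeffs"],float)
def ext(c,s=None):
    if "rvec" in c: R=cv2.Rodrigues(np.array(c["rvec"],float))[0];return R,np.array(c["tvec"],float).reshape(3)
    from scipy.spatial.transform import Rotation as Ro
    q=s["ee_rot"];T=np.eye(4);T[:3,:3]=Ro.from_quat([q[1],q[2],q[3],q[0]]).as_matrix();T[:3,3]=s["eef_pos"]
    M=np.linalg.inv(T@np.array(c["hand_eye"]));return M[:3,:3],M[:3,3]
def ray(c,uv,s=None):
    K,d=cam(c);R,t=ext(c,s);p=cv2.undistortPoints(np.array([[uv]],float),K,d)[0,0]
    return -R.T@t, R.T@np.array([p[0],p[1],1.])
def onz(c,uv,z,s=None):
    o,v=ray(c,uv,s);return o+v*(z-o[2])/v[2]
def proj(c,P,s=None):
    K,d=cam(c);R,t=ext(c,s);return cv2.projectPoints(np.array(P,float).reshape(-1,1,3),cv2.Rodrigues(R)[0],t,K,d)[0][:,0]
def save(c,n): cv2.imwrite(n,cv2.cvtColor(c["image"],cv2.COLOR_RGB2BGR))
E
python3 - <<'E'
from h import *
import pickle
s=sense();print(s)
D={n:capture(n) for n in("scene","side","wrist")}
pickle.dump((s,D),open("d0.pkl","wb"))
for n in D: save(D[n],f"pics/{n}0.png")
for n in("scene","side"):
    R,t=ext(D[n]);print(n,-R.T@t,D[n]["fx"])
E
```

```text
pics
{'time_s': 0.0, 'joints': array([-2.23372795e-01,  3.13463470e-01,  1.49848659e+00, -1.52280549e-05,
        1.33095207e+00, -2.23416506e-01]), 'dq': array([-1.07069862e-03,  2.94615451e-04, -1.27815866e-03,  6.85074587e-04,
       -4.54468101e-05, -1.53368565e-03]), 'tau': array([-5.78409599e-04, -4.12261176e+01, -2.59742296e+01, -3.58453699e-04,
        4.11797926e-03, -1.23038126e-05]), 'eef_pos': array([5.24746013e+02, 5.60617980e-02, 2.38709531e+02]), 'ee_rot': array([-5.50090447e-04,  7.07089893e-01,  7.07123366e-01, -3.55155250e-04]), 'force': array([-0.25263116, -0.61150691, -0.51622742]), 'wrist_torque': array([-0.06794027,  0.01023926, -0.04641045]), 'grip_force': 0.0, 'grip_width': 1.002412714384795}
scene [ 107.66841853 -820.03973569 1072.47718637] 469.5587483884434
side [ 235.58579402 -806.73632615  463.94736629] 400.4713664868699
```

View pics/scene0.png

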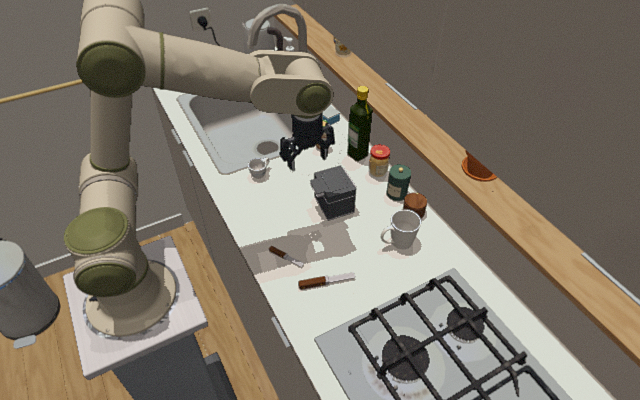

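View pics/side0.png

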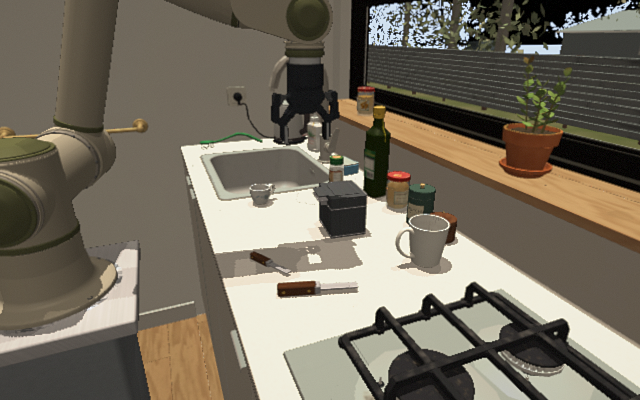

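Scene: two opener-like tools: a small one at (286,256), and a larger one at (326,281). The tin is at (333,192), the mug at (404,230), the espresso cup at (258,168). The larger tool at (326,281) fits the description; I'll confirm it in a crop.

```bash
python3 - <<'E'
import cv2,numpy as np
a=cv2.imread("pics/scene0.png");b=cv2.imread("pics/side0.png")
f=lambda im,x,y,w,h:cv2.resize(im[y:y+h,x:x+w],(400,300),interpolation=cv2.INTER_CUBIC)
t=np.vstack([np.hstack([f(a,260,235,100,75),f(a,295,155,80,60)]),np.hstack([f(b,240,240,120,90),f(b,300,170,80,60)])])
cv2.imwrite("pics/crop1.png",t)
E
```

```text
(no output)
```

View pics/crop1.png

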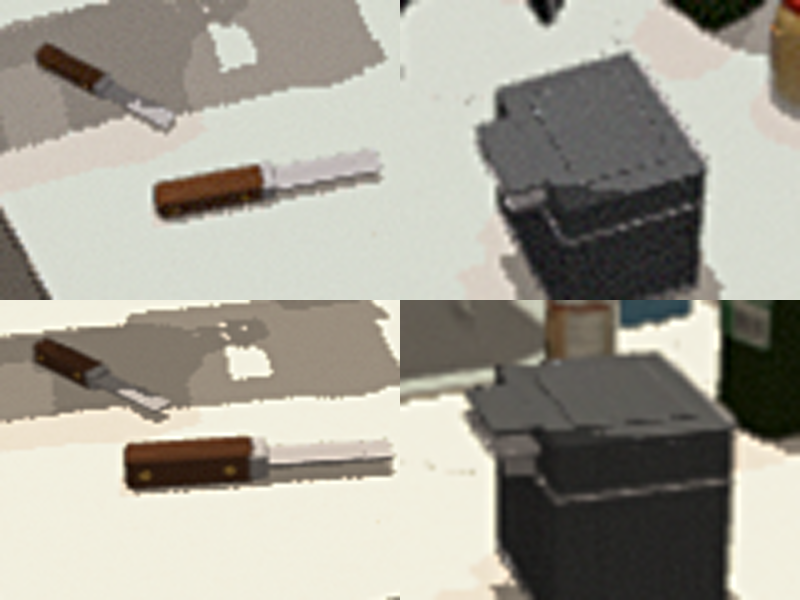

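Crop: the larger tool has its butt at scene (299,284) and its tip at (355,276). The small one is clearly shorter, so the larger one is the opener. Tin lid corners in scene: back-left (340.6,166), back-right (355.8,188), front-left (314.6,173.4), lip (310.6,180.6). I'll fit the poses next.

```bash
cat > fit.py <<'E'
from h import *
import pickle
from scipy.optimize import least_squares
s,D=pickle.load(open("d0.pkl","rb"))
def pl(p,q): 
    c,n=np.cos(p[2]),np.sin(p[2]);q=np.array(q,float);return np.c_[p[0]+c*q[:,0]-n*q[:,1],p[1]+n*q[:,0]+c*q[:,1],q[:,2]]
def fit(obs,p0):
    f=lambda p:np.concatenate([(proj(D[n],pl(p,[o[1] for o in obs if o[0]==n]))-[o[2] for o in obs if o[0]==n]).ravel() for n in("scene","side")])
    r=least_squares(f,p0,x_scale=[10,10,.1],loss="soft_l1");print(np.round(r.x,3));print(np.round(f(r.x).reshape(-1,2),1).tolist());return r.x
if __name__=="__main__":
    g=lambda uv:(uv[0]/4+260,uv[1]/4+235)
    g2=lambda uv:(uv[0]*.3+240,(uv[1]-300)*.3+240)
    t=lambda uv:((uv[0]-400)/5+295,uv[1]/5+155)
    t2=lambda uv:((uv[0]-400)/5+300,(uv[1]-300)/5+170)
    for uv,z in(((155,195),15),((380,165),11)):print(onz(D["scene"],g(uv),z))
    print(onz(D["scene"],t((600,150)),105))
    fit([("scene",(45,56,105),t((628,55))),("scene",(45,-56,105),t((704,165))),("scene",(-45,56,105),t((498,92))),("scene",(-69,30,105),t((478,130))),("scene",(-69,-30,105),t((500,187))),
     ("side",(45,-56,105),t2((732,430))),("side",(45,56,105),t2((680,352))),("side",(-69,30,105),t2((468,395))),("side",(-45,56,105),t2((500,360)))],[520,0,0])
    fit([("scene",(95,-9,11),g((380,175))),("scene",(95,9,13),g((378,150))),("scene",(-60,-10,22),g((157,190))),("scene",(-60,10,22),g((160,178))),("scene",(15,10,22),g((255,163))),
     ("side",(95,-9,12),g2((392,460))),("side",(95,9,13),g2((390,440))),("side",(-60,-10,0),g2((128,488))),("side",(-60,-10,22),g2((125,447))),("side",(12,-10,22),g2((252,450)))],[400,-250,0.])
E
python3 fit.py
```

```text
[ 395.52436358 -184.99980006   15.        ]
[ 540.61468066 -234.21561028   11.        ]
[618.32247847  13.9011789  105.        ]
[ 6.28375e+02  2.92500e+01 -1.69000e-01]
[[2.2, -0.8], [0.8, 1.9], [0.3, -1.7], [-0.6, -1.8], [1.5, 0.5], [0.2, 0.5], [-2.8, 0.3], [-1.2, -1.4], [-0.4, 1.3]]
[ 4.54668e+02 -1.98642e+02 -3.46000e-01]
[[1.1, -1.2], [0.3, -0.8], [-0.3, 0.6], [-2.0, -2.6], [2.0, -2.5], [1.0, 0.5], [0.4, 0.6], [-1.0, -0.2], [-0.7, 2.4], [-0.5, 0.5]]
```

```bash
python3 -m handwheel '[[[-12,-24,0,0,0,8.8,1],[-12,-24,0,0,0,8.8,1],[-12,-24,0,0,0,8.8,1],[-12,-24,0,0,0,8.8,1],[-12,-24,0,0,0,8.8,1],[-12,-24,0,0,0,8.8,1],[-12,-24,0,0,0,8.8,1],[-10,-22,0,0,0,8.6,1]]]' 60
python3 -m handwheel '[[[0,0,0,0,0,0,1],[0,0,0,0,0,0,1]]]'
python3 - <<'E'
from h import *
import pickle
s=sense();c=capture("wrist");pickle.dump((s,c),open("w1.pkl","wb"))
print(c["hand_eye"],s["joints"],s["eef_pos"])
im=cv2.resize(c["image"],(800,500))
cv2.imwrite("pics/w1.png",im[:,:,::-1])
E
```

```text
time_s: 1.15
eef_pos: [430.4, -190.7, 239.1]
ee_rot: [-0.0, 0.17, 0.986, 0.0]
force: [0.6, -0.4, 0.7]
grip_width: 1.0
grip_force: 0.0
time_s: 1.4
eef_pos: [431.2, -189.5, 239.2]
ee_rot: [-0.0, 0.173, 0.985, 0.0]
force: [0.5, 0.6, 0.3]
grip_width: 0.997
grip_force: 0.0
[[ 4.71852561e-04 -9.51278443e-01 -3.08332776e-01  7.93908720e+01]
 [ 9.99999476e-01  1.68587649e-04  1.01020242e-03 -6.01906816e-01]
 [-9.09002691e-04 -3.08333091e-01  9.51278024e-01 -1.34583351e+02]
 [ 0.00000000e+00  0.00000000e+00  0.00000000e+00  1.00000000e+00]] [-6.63756754e-01  1.93690784e-01  1.65215415e+00  2.40980761e-04
  1.29607014e+00 -1.88667895e+00] [ 431.15832863 -189.50610907  239.20024172]
```

View pics/w1.png

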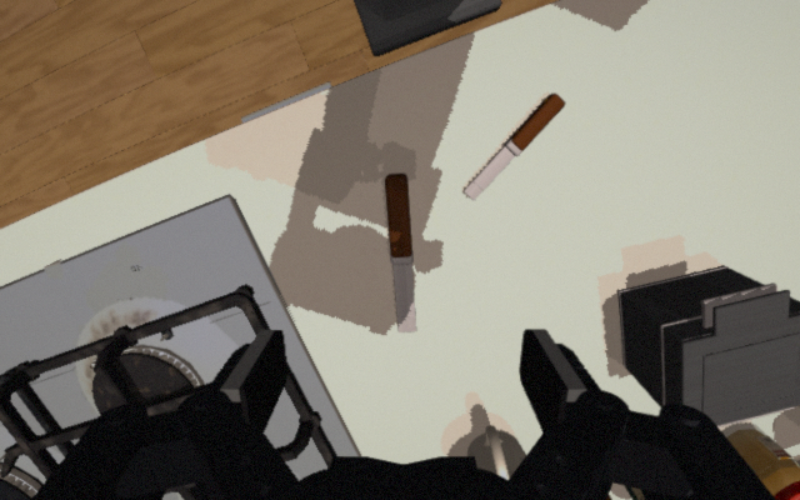

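Wrist: the opener lies with its butt at (397,175) and its blade tip at (407,331) in the 800 px view. The tin is at the right edge, with its lip at about (745,300).

```bash
python3 - <<'E'
from h import *
import pickle
from fit import pl
s,c=pickle.load(open("w1.pkl","rb"))
f=lambda uv,z:onz(c,(uv[0]*.8,uv[1]*.8),z,s)
t=f((407,331),12);b1=f((386,177),22);b2=f((407,175),22);h1=f((389.5,257),22);h2=f((411,256),22)
for n,v in dict(t=t,b1=b1,b2=b2,h1=h1,h2=h2).items():print(n,v)
b=(b1+b2)/2;d=(t-b)[:2];y=np.arctan2(d[1],d[0]);print("len",np.hypot(*d),"yaw",y,"w",np.linalg.norm(b1-b2),np.linalg.norm(h1-h2),"hl",np.linalg.norm((h1+h2)/2-b))
u=np.array([np.cos(y),np.sin(y)]);o=(t[:2]-95*u+b[:2]+60*u)/2;print("origin",o,"grasp -25:",o-25*u)
# tin lid corners in wrist
for n,uv,z in(("lipL",(786,286),105),("lipR",(710,308),105),):print(n,f(uv,z))
print("pred",proj(c,pl((628.4,29.3,-.169),[(-69,30,105),(-69,-30,105),(-45,-56,105)]),s)/.8)
E
```

```text
t [ 543.8679843  -226.21679667   12.        ]
b1 [ 394.13142548 -191.64736237   22.        ]
b2 [ 398.64337303 -174.23762022   22.        ]
h1 [ 462.51969063 -213.99017116   22.        ]
h2 [ 468.25693388 -195.37137222   22.        ]
len 153.69836847449412 yaw -0.28541266542553106 w 17.984904569225268 19.48270089541625 hl 72.34416928484819
origin [ 453.33564471 -199.65245867] grasp -25: [ 429.34700603 -192.6136225 ]
lipL [560.1683792   68.78803163 105.        ]
lipR [556.76497739   8.86458381 105.        ]
pred [[788.36131748 291.33619604]
 [712.97398257 305.30784348]
 [677.99287311 339.31069347]]
```

```bash
python3 -m handwheel '[[[-1,-3,-46,0,0,2.5,1],[0,0,-46,0,0,0,1],[0,0,-46,0,0,0,1],[0,0,-46,0,0,0,1],[0,0,-30,0,0,0,1],[0,0,-13,0,0,0,1],[0,0,0,0,0,0,-1],[0,0,0,0,0,0,-1]]]' 110
python3 -m handwheel '[[[0,0,0,0,0,0,-1],[0,0,0,0,0,0,-1],[0,0,0,0,0,0,-1]]]'
```

```text
time_s: 2.45
eef_pos: [430.7, -193.3, 13.4]
ee_rot: [0.001, 0.15, 0.989, -0.001]
force: [-0.4, -0.2, -0.1]
grip_width: 0.603
grip_force: 0.0
time_s: 2.82
eef_pos: [430.4, -193.3, 13.4]
ee_rot: [0.001, 0.15, 0.989, -0.0]
force: [-2.5, 2.9, 9.7]
grip_width: 0.208
grip_force: 108.6
```

```bash
python3 -m handwheel '[[[0,0,43,0,0,0,-1],[0,0,43,0,0,0,-1],[-8,44,5,0,0,1.2,-1],[-8,44,5,0,0,1.2,-1],[-8,44,5,0,0,1.2,-1],[-8,44,5,0,0,1.2,-1],[-8,44,5,0,0,1.2,-1],[-8,44,5,0,0,1.2,-1]]]'
python3 -m handwheel '[[[0,0,0,0,0,0,-1],[0,0,0,0,0,0,-1]]]'
python3 - <<'E'
from h import *
import pickle
s=sense();D={n:capture(n) for n in("scene","side","wrist")};pickle.dump((s,D),open("d2.pkl","wb"))
print(s["joints"])
f=lambda im,x,y,w,h,W,H:cv2.resize(im[y:y+h,x:x+w],(W,H),interpolation=cv2.INTER_CUBIC)
im=np.vstack([f(D["wrist"]["image"],160,200,320,200,640,400)[:,:],])
cv2.imwrite("pics/w2.png",cv2.resize(D["wrist"]["image"],(800,500),interpolation=cv2.INTER_CUBIC)[:,:,::-1])
b=np.hstack([f(D["scene"]["image"],255,150,120,90,400,300),f(D["side"]["image"],270,160,120,90,400,300)])
b=cv2.resize(b,(800,300));cv2.imwrite("pics/b2.png",b[:,:,::-1])
E
```

```text
time_s: 3.82
eef_pos: [381.6, 72.3, 128.8]
ee_rot: [0.0, 0.088, 0.996, -0.0]
force: [-0.1, -0.3, -0.4]
grip_width: 0.206
grip_force: 107.8
time_s: 4.08
eef_pos: [382.1, 70.7, 128.4]
ee_rot: [0.0, 0.088, 0.996, -0.0]
force: [0.3, -0.6, -0.8]
grip_width: 0.201
grip_force: 107.9
[-1.20887621e-01  1.53097993e-01  2.02652954e+00 -1.95426865e-04
  9.61493144e-01 -1.51534903e+00]
```

View pics/w2.png

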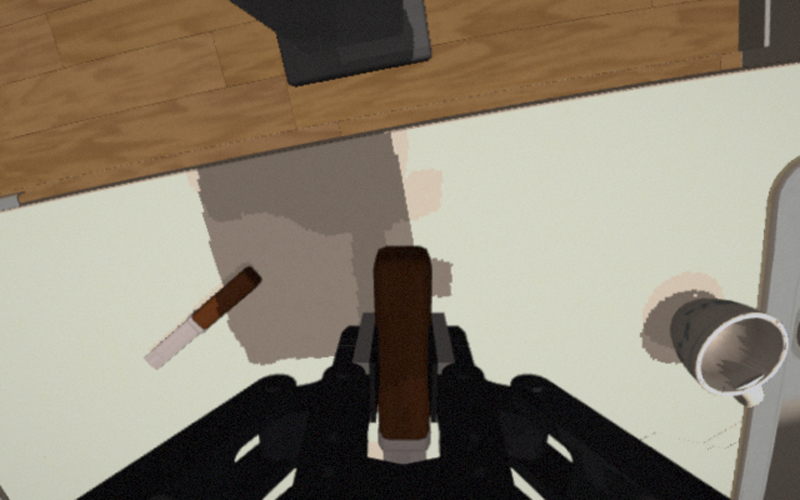

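View pics/b2.png

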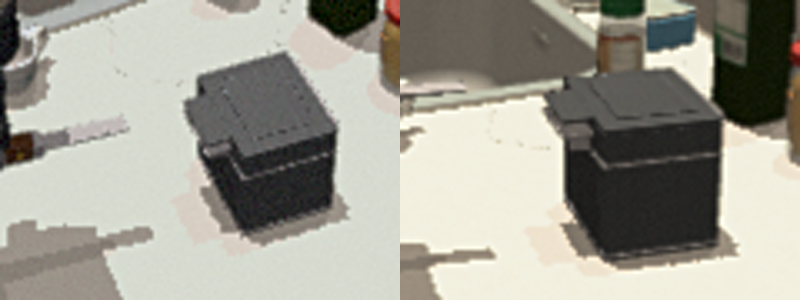

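Wrist: the opener is centred in the fingers, butt at (402,250), blade hidden. Scene and side show the tin clear of the gripper, with the blade tip at crop (127,125). I'll fit the tin's silhouette in both views.

```bash
cat > sil.py <<'E'
from h import *
import pickle
from scipy.optimize import minimize
from fit import pl
s,D=pickle.load(open("d2.pkl","rb"))
ROI={"scene":(300,160,60,65),"side":(305,175,62,65)}
def box(x0,x1,y0,y1,z0,z1):return [(x,y,z) for x in(x0,x1) for y in(y0,y1) for z in(z0,z1)]
parts=[box(-45,45,-55,55,0,101),box(-45,45,-56,56,101,105),box(-69,-45,-30,30,101,105),box(-69,-45,-30,30,89,93)]
S=6
def soft(n,p,off=(0,0)):
    x,y,w,h=ROI[n];m=np.zeros((h*S,w*S),np.uint8)
    for b in parts:
        q=(proj(D[n],pl(p,b))+off-[x-.5,y-.5])*S
        cv2.fillConvexPoly(m,cv2.convexHull(np.round(q*16).astype(np.int32)),255,shift=4)
    return cv2.resize(m,(w,h),interpolation=cv2.INTER_AREA)/255.
obs={}
for n in ROI:
    x,y,w,h=ROI[n];g=D[n]["image"][y:y+h,x:x+w].max(2).astype(float);obs[n]=np.clip((170-g)/70,0,1);
    W=np.ones((h,w))
    if n=="side": W[:198-y,362-x:]=0; W[:178-y]=0
    obs[n]=(obs[n],W)
def cost(v,sub=("scene","side")):
    p=v[:3];return sum((np.abs(soft(n,p)-obs[n][0])*obs[n][1]).sum() for n in sub)
for sub in(("scene","side"),("scene",),("side",)):
    best=min((minimize(cost,p0,args=(sub,),method="Nelder-Mead",options=dict(initial_simplex=np.array([p0,np.add(p0,(8,0,0)),np.add(p0,(0,8,0)),np.add(p0,(0,0,.1))]))) for p0 in([628,29,-.17],[625,32,-.1],[632,30,-.25])),key=lambda r:r.fun)
    print(sub,np.round(best.x,3),best.fun)
    if len(sub)==2: B=best.x;np.save("tin.npy",B)
L=[]
for n in ROI:
    x,y,w,h=ROI[n];im=cv2.resize(D[n]["image"][y:y+h,x:x+w],None,fx=6,fy=6,interpolation=cv2.INTER_NEAREST)[:390,:360].copy()
    for b in parts:
        q=(proj(D[n],pl(B,b))-[x-.5,y-.5])*6
        cv2.polylines(im,[cv2.convexHull(np.round(q).astype(np.int32))],True,(255,0,0),1)
    L.append(im)
cv2.imwrite("pics/sil.png",np.hstack(L)[:,:,::-1])
E
python3 sil.py
```

```text
('scene', 'side') [ 6.27392e+02  3.13510e+01 -1.36000e-01] 467.97591036414565
('scene',) [ 6.25977e+02  3.07810e+01 -1.22000e-01] 140.04201680672267
('side',) [ 6.29147e+02  3.49520e+01 -1.28000e-01] 290.8072829131653
```

View pics/sil.png

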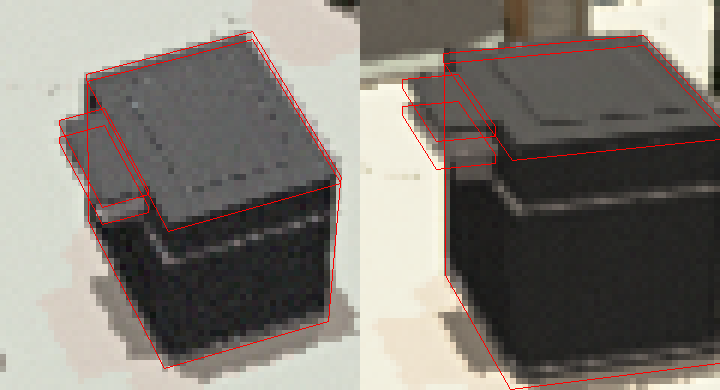

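Scene overlay: the fit hugs the tin, with the lip's front edge centre at about (558,40). I'll move to the standoff, aligned with the gap.

```bash
python3 -m handwheel '[[[0,-6,-15,0,0,1.4,-1],[17,-6,-14,0,0,1.4,-1],[17,0,0,0,0,0,-1],[0,0,0,0,0,0,-1],[0,0,0,0,0,0,-1]]]'
python3 - <<'E'
from h import *
import pickle
from fit import pl
s=sense();D={n:capture(n) for n in("scene","side")};pickle.dump((s,D),open("d3.pkl","wb"))
from scipy.spatial.transform import Rotation as Ro
q=s["ee_rot"];R=Ro.from_quat([q[1],q[2],q[3],q[0]]).as_matrix();yaw=np.arctan2(-R[1,0],-R[0,0]);print("yaw",yaw,"pitch",np.arcsin(-R[2,0]),s["eef_pos"],s["force"])
P=s["eef_pos"];tip=P+118*np.array([np.cos(yaw),np.sin(yaw),0])+[0,0,-2.4];print("tip",tip)
L=[]
for n,(x,y,w,h) in {"scene":(280,160,65,65),"side":(285,170,65,65)}.items():
    k=6;im=cv2.resize(D[n]["image"][y:y+h,x:x+w],None,fx=k,fy=k,interpolation=cv2.INTER_CUBIC)
    def dr(p,col):
        for a in proj(D[n],p):
            a=(a-[x-.5,y-.5])*k;cv2.circle(im,(int(a[0]),int(a[1])),2,col,-1)
    dr([tip],(255,0,0));dr(pl((626.5,31.5,-.128),[(-69,30,101),(-69,-30,101),(-69,30,93),(-69,-30,93)]),(0,255,0))
    L.append(im)
cv2.imwrite("pics/s3.png",np.hstack(L)[:,:,::-1])
E
```

```text
time_s: 4.85
eef_pos: [415.4, 58.7, 99.2]
ee_rot: [-0.0, 0.064, 0.998, 0.0]
force: [-0.4, 0.9, -0.7]
grip_width: 0.204
grip_force: 107.9
yaw -0.12798616536684967 pitch -0.0006818021592587772 [415.43501826  58.74545993  99.19036195] [-0.4045      0.88363459 -0.66487995]
tip [532.46988972  43.68428928  96.79036195]
```

View pics/s3.png

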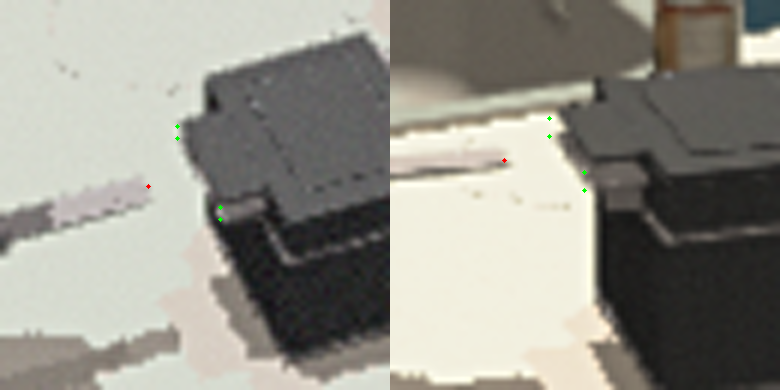

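Both views show the blade tip about 25-28 mm in front of the lip, level with the gap and centred. Inserting now.

```bash
python3 -m handwheel '[[[12,-1.5,0,0,0,0,-1],[12,-1.5,0,0,0,0,-1],[6,-0.8,0,0,0,0,-1],[6,-0.8,0,0,0,0,-1],[0,0,0,0,0,0,-1]]]'

```

```text
time_s: 5.58
eef_pos: [452.2, 54.4, 99.2]
ee_rot: [-0.0, 0.064, 0.998, 0.0]
force: [0.2, -0.0, -0.8]
grip_width: 0.202
grip_force: 107.9
```

```bash
python3 -m handwheel '[[[5,-0.6,0,0,0,0,-1],[4,-0.5,0,0,0,0,-1],[0,0,0,0,0,0,-1]]]'
python3 -m handwheel '[[[2,-0.3,0,0,0,0,-1],[0,0,0,0,0,0,-1]]]'
```

```text
time_s: 5.95
eef_pos: [461.2, 53.2, 99.3]
ee_rot: [0.0, 0.064, 0.998, -0.0]
force: [0.2, 0.5, -1.0]
grip_width: 0.204
grip_force: 107.9
time_s: 6.2
eef_pos: [463.0, 53.0, 99.3]
ee_rot: [0.0, 0.064, 0.998, -0.0]
force: [0.7, 0.6, -1.1]
grip_width: 0.203
grip_force: 107.9
```

```bash
python3 -m handwheel '[[[2,-0.3,0,0,0,0,-1],[0,0,0,0,0,0,-1]]]'|sed -n 2,4p
python3 -m handwheel '[[[2,-0.3,0,0,0,0,-1],[0,0,0,0,0,0,-1]]]'|sed -n 2,4p
```

```text
eef_pos: [465.1, 52.7, 99.3]
ee_rot: [0.0, 0.064, 0.998, -0.0]
force: [-0.1, 0.4, -0.2]
eef_pos: [467.1, 52.4, 99.3]
ee_rot: [-0.0, 0.064, 0.998, 0.0]
force: [-0.6, 0.0, -0.3]
```

```bash
python3 - <<'E'
from h import *
D={n:capture(n) for n in("scene","side")}
L=[]
for n,(x,y,w,h) in {"scene":(280,160,65,65),"side":(285,170,65,65)}.items():
    L.append(cv2.resize(D[n]["image"][y:y+h,x:x+w],None,fx=6,fy=6,interpolation=cv2.INTER_CUBIC))
cv2.imwrite("pics/s4.png",np.hstack(L)[:,:,::-1])
E
```

```text
(no output)
```

View pics/s4.png

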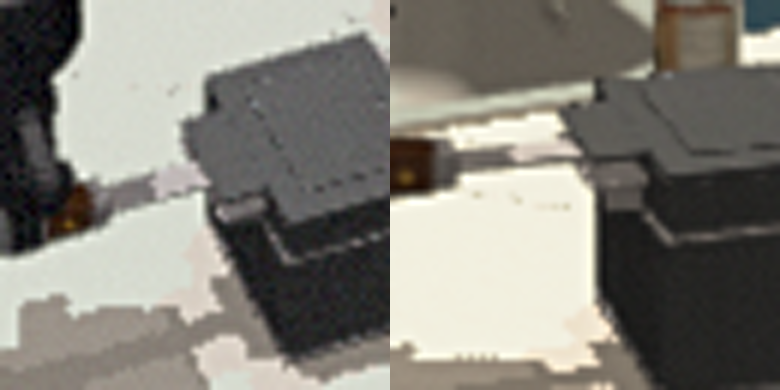

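The blade is fully under the lip at scene (205,180). Start the levering about the shelf's front edge.

```bash
python3 -m handwheel '[[[0,0,-2,0,0,0,-1],[0,0,-8.3,-0.64,-4.96,0,-1],[0.7,-0.1,-8.3,-0.64,-4.96,0,-1],[0,0,0,0,0,0,-1]]]'
python3 -m handwheel '[[[0.7,-0.1,-4,-0.32,-2.48,0,-1],[0.7,-0.1,-4,-0.32,-2.48,0,-1],[0,0,0,0,0,0,-1]]]'
```

```text
time_s: 7.3
eef_pos: [466.8, 52.5, 80.4]
ee_rot: [0.086, 0.063, 0.994, -0.006]
force: [0.1, -0.6, -0.0]
grip_width: 0.204
grip_force: 108.1
time_s: 7.68
eef_pos: [469.0, 52.1, 72.7]
ee_rot: [0.129, 0.063, 0.99, -0.008]
force: [-0.9, -0.3, -1.8]
grip_width: 0.202
grip_force: 107.8
```

```bash
python3 -m handwheel '[[[1.1,-0.1,-4,-0.32,-2.48,0,-1],[1.1,-0.1,-4,-0.32,-2.48,0,-1],[0,0,0,0,0,0,-1]]]'
python3 -c "from rig import *;print(sense()['wrist_torque'])"
python3 -m handwheel '[[[1.4,-0.2,-3.9,-0.32,-2.48,0,-1],[1.4,-0.2,-3.9,-0.32,-2.48,0,-1],[0,0,0,0,0,0,-1]]]'
python3 -c "from rig import *;print(sense()['wrist_torque'])"
```

```text
time_s: 8.05
eef_pos: [471.0, 51.9, 64.5]
ee_rot: [0.172, 0.063, 0.983, -0.011]
force: [-3.0, -0.3, -1.8]
grip_width: 0.203
grip_force: 107.9
[ 0.04350475  0.80735242 -0.08397436]
time_s: 8.43
eef_pos: [473.4, 51.6, 56.3]
ee_rot: [0.214, 0.062, 0.975, -0.014]
force: [-3.0, -0.1, -3.2]
grip_width: 0.204
grip_force: 107.8
[ 0.1690381   1.19879392 -0.01931519]
```

```bash
python3 -m handwheel '[[[1.8,-0.2,-3.8,-0.32,-2.48,0,-1],[1.8,-0.2,-3.8,-0.32,-2.48,0,-1],[0,0,0,0,0,0,-1]]]'
python3 -c "from rig import *;print(sense()['wrist_torque'])"
cat > lid.py <<'E'
# estimate lid angle + opener from scene/side: compare silhouettes for candidate lid angles
from h import *
P=np.array([627.5,32,-.128])
def mask(c,th,x,y,w,h,S=6):
    cs,sn=np.cos(P[2]),np.sin(P[2]);m=np.zeros((h*S,w*S),np.uint8)
    def T(q):
        q=np.array(q,float);return np.c_[P[0]+cs*q[:,0]-sn*q[:,1],P[1]+sn*q[:,0]+cs*q[:,1],q[:,2]]
    def box(x0,x1,y0,y1,z0,z1):return [(a,b,d) for a in(x0,x1) for b in(y0,y1) for d in(z0,z1)]
    def lid(b): 
        return [(45+a*np.cos(th)+d*np.sin(th),bb,101-a*np.sin(th)+d*np.cos(th)) for a,bb,d in b]
    B=[box(-45,45,-55,55,0,101),box(-69,-45,-30,30,89,93),lid(box(-90,0,-56,56,0,4)),lid(box(-114,-90,-30,30,0,4))]
    for b in B:
        q=(proj(c,T(b))-[x-.5,y-.5])*S;cv2.fillConvexPoly(m,cv2.convexHull(np.round(q*16).astype(np.int32)),255,shift=4)
    return cv2.resize(m,(w,h),interpolation=cv2.INTER_AREA)/255.
def est(ths):
    R={}
    for n,(x,y,w,h) in {"scene":(305,125,90,95),"side":(312,120,80,110)}.items():
        c=capture(n);g=c["image"][y:y+h,x:x+w].max(2).astype(float);o=np.clip((170-g)/70,0,1)
        R[n]=[round(np.abs(mask(c,t,x,y,w,h)-o).sum()) for t in ths]
    return R
if __name__=="__main__":
    ths=[0,.05,.1,.15,.2,.3,.5,.7,.9,1.1,1.3,1.5,1.7,1.9];print(ths)
    for n,v in est(ths).items():print(n,v,ths[int(np.argmin(v))])
E
python3 lid.py
```

```text
time_s: 8.8
eef_pos: [477.0, 51.3, 48.7]
ee_rot: [0.256, 0.062, 0.965, -0.016]
force: [-4.4, -0.5, -4.7]
grip_width: 0.202
grip_force: 107.8
[0.09220716 1.39515074 0.00350478]
[0, 0.05, 0.1, 0.15, 0.2, 0.3, 0.5, 0.7, 0.9, 1.1, 1.3, 1.5, 1.7, 1.9]
scene [2509, 2513, 2535, 2558, 2579, 2607, 2668, 2696, 2678, 2609, 2781, 2897, 2803, 2742] 0
side [4611, 4569, 4537, 4514, 4494, 4450, 4541, 4653, 4656, 4673, 4634, 4422, 4269, 4146] 1.9
```

```bash
for i in 1 2; do python3 -m handwheel '[[[0,0,-1.5,0,0,0,-1],[0,0,0,0,0,0,-1]]]'|sed -n '2p;4p'
python3 -c "from rig import *;print(sense()['wrist_torque'])"; done
```

```text
eef_pos: [477.7, 51.2, 47.8]
force: [-6.0, 0.9, -1.3]
[ 0.15558245  1.16021466 -0.03296697]
eef_pos: [478.2, 51.1, 46.9]
force: [-7.1, 0.7, 0.7]
[ 0.0734318   0.7645145  -0.00891723]
```

```bash
for i in 1; do python3 -m handwheel '[[[1.5,-0.2,-4,-0.32,-2.48,0,-1],[0,0,0,0,0,0,-1]]]'|sed -n '2,4p'
python3 -c "from rig import *;print(sense()['wrist_torque'])"; python3 -m handwheel '[[[1.8,-0.2,-4,-0.32,-2.48,0,-1],[0,0,0,0,0,0,-1]]]'|sed -n '2,4p'
python3 -c "from rig import *;print(sense()['wrist_torque'])"; done; python3 lid.py
```

```text
eef_pos: [481.7, 51.4, 48.2]
ee_rot: [0.276, 0.061, 0.959, -0.018]
force: [0.0, 0.4, -1.5]
[0.04062224 0.3546835  0.02094495]
eef_pos: [489.7, 50.4, 59.2]
ee_rot: [0.289, 0.061, 0.955, -0.018]
force: [0.3, 0.2, -1.4]
[ 0.09640946  0.5008352  -0.02702978]
[0, 0.05, 0.1, 0.15, 0.2, 0.3, 0.5, 0.7, 0.9, 1.1, 1.3, 1.5, 1.7, 1.9]
scene [2620, 2617, 2608, 2593, 2574, 2587, 2649, 2723, 2746, 2695, 2869, 2985, 2891, 2830] 0.2
side [4645, 4622, 4598, 4547, 4501, 4433, 4524, 4647, 4663, 4681, 4641, 4430, 4277, 4154] 1.9
```

```bash
cat > tip.py <<'E'
from h import *
from scipy.spatial.transform import Rotation as Ro
def tip(s,d=118,off=2.4):
    q=s["ee_rot"];R=Ro.from_quat([q[1],q[2],q[3],q[0]]).as_matrix();return s["eef_pos"]-d*R[:,0]+off*R[:,2],np.degrees(np.arcsin(-R[2,0])),np.arctan2(-R[1,0],-R[0,0])
if __name__=="__main__":
    s=sense();t,p,y=tip(s);P=np.array([627.5,32]);v=(t[:2]-P);print("tip",t.round(1),"tin x,y",round(v@[.992,-.128],1),round(v@[.128,.992],1),"pitch",p.round(1),"yaw",y.round(3),s["joints"].round(2),s["force"].round(1),s["time_s"])
E
python3 tip.py; python3 - <<'E'
from h import *
D={n:capture(n) for n in("scene","side")}
L=[]
for n,(x,y,w,h) in {"scene":(270,130,100,100),"side":(280,140,100,100)}.items():
    L.append(cv2.resize(D[n]["image"][y:y+h,x:x+w],None,fx=4,fy=4,interpolation=cv2.INTER_CUBIC))
cv2.imwrite("pics/s5.png",np.hstack(L)[:,:,::-1])
E
```

```text
tip [587.6  37.9 121.4] tin x,y -40.3 0.8 pitch 33.5 yaw -0.127 [-0.14  0.34  2.2   0.46  0.02 -2.04] [ 0.8 -0.3 -1.5] 10.0
```

View pics/s5.png

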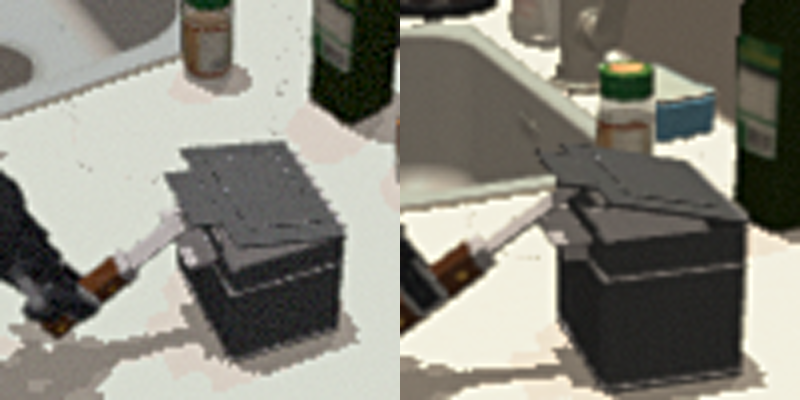

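The lid is free: scene lip at crop (185,160), raised about 0.25 rad by the blade tip. Joint 5 is at its lower limit, so I reduce the pitch while the tip follows the lid's arc.

```bash
python3 - <<'E'
from tip import *
s=sense();P=np.array([627.5,32]);u=np.array([.992,-.128]);e=s["eef_pos"]
v=(e[:2]-P);x0,z0=v@u,e[2];py=v@[.128,.992];p0=33.5
ths=np.concatenate([[.3],np.arange(.4,1.85,.1)])
for t in ths:
    p=max(0,33.5*(1-(t-.235)/.75));r=np.radians(p);tx,tz=45-87*np.cos(t),101+87*np.sin(t)
    X=tx-118*np.cos(r)-2.4*np.sin(r);Z=tz-118*np.sin(r)+2.4*np.cos(r)
    d=X-x0;print(round(t,2),"dxyz",(d*u[0]).round(1),(d*u[1]).round(1),(Z-z0).round(1),"dp",round(p-p0,1),"Z",round(Z));x0,z0,p0=X,Z,p
E
```

```text
0.3 dxyz -0.4 0.0 10.9 dp -2.9 Z 69
0.4 dxyz -1.2 0.2 16.4 dp -4.5 Z 85
0.5 dxyz 0.2 -0.0 16.3 dp -4.5 Z 101
0.6 dxyz 1.6 -0.2 16.1 dp -4.5 Z 118
0.7 dxyz 3.0 -0.4 15.9 dp -4.5 Z 133
0.8 dxyz 4.4 -0.6 15.4 dp -4.5 Z 149
0.9 dxyz 5.7 -0.7 14.9 dp -4.5 Z 164
1.0 dxyz 6.9 -0.9 12.9 dp -3.8 Z 177
1.1 dxyz 7.5 -1.0 4.3 dp 0 Z 181
1.2 dxyz 7.9 -1.0 3.6 dp 0 Z 184
1.3 dxyz 8.2 -1.1 2.7 dp 0 Z 187
1.4 dxyz 8.4 -1.1 1.9 dp 0 Z 189
1.5 dxyz 8.6 -1.1 1.0 dp 0 Z 190
1.6 dxyz 8.6 -1.1 0.2 dp 0 Z 190
1.7 dxyz 8.6 -1.1 -0.7 dp 0 Z 190
1.8 dxyz 8.5 -1.1 -1.6 dp 0 Z 188
```

```bash
python3 -m handwheel '[[[-0.4,0,11,0.37,2.9,0,-1],[-1.2,0.2,16.4,0.58,4.46,0,-1],[0.2,0,16.3,0.58,4.46,0,-1],[0,0,0,0,0,0,-1]]]'; python3 tip.py; python3 lid.py
```

```text
time_s: 10.6
eef_pos: [488.8, 53.0, 99.1]
ee_rot: [0.197, 0.061, 0.978, -0.007]
force: [-0.2, -0.3, -1.1]
grip_width: 0.201
grip_force: 108.0
tip [597.7  39.1 142.5] tin x,y -30.5 3.3 pitch 22.7 yaw -0.127 [-0.14  0.27  2.05  0.04  0.43 -1.61] [-0.2 -0.3 -1.1] 10.6
[0, 0.05, 0.1, 0.15, 0.2, 0.3, 0.5, 0.7, 0.9, 1.1, 1.3, 1.5, 1.7, 1.9]
scene [2762, 2758, 2751, 2739, 2722, 2694, 2652, 2749, 2844, 2830, 3005, 3120, 3026, 2965] 0.5
side [4716, 4707, 4690, 4670, 4633, 4549, 4471, 4654, 4692, 4709, 4669, 4458, 4305, 4182] 1.9
```

Tracking: the lid is at about 0.5 rad. Continue along the arc.

```bash
python3 -m handwheel '[[[1.6,-0.2,16.1,0.58,4.46,0,-1],[3,-0.4,16,0.58,4.46,0,-1],[4.4,-0.6,15.4,0.58,4.46,0,-1],[5.7,-0.7,15,0.58,4.46,0,-1],[7,-0.9,13,0.5,3.8,0,-1],[0,0,0,0,0,0,-1]]]'; python3 tip.py; python3 lid.py
```

```text
time_s: 11.45
eef_pos: [509.6, 50.4, 172.4]
ee_rot: [0.007, 0.064, 0.998, 0.006]
force: [-0.6, 0.9, -1.0]
grip_width: 0.203
grip_force: 108.0
tip [626.7  35.5 171.4] tin x,y -1.3 3.3 pitch 0.7 yaw -0.127 [-0.14  0.34  1.64  0.01  1.15 -1.59] [-0.6  0.9 -1. ] 11.45
[0, 0.05, 0.1, 0.15, 0.2, 0.3, 0.5, 0.7, 0.9, 1.1, 1.3, 1.5, 1.7, 1.9]
scene [3010, 3015, 3020, 3025, 3028, 3042, 3065, 3063, 2961, 3021, 3211, 3328, 3234, 3174] 0.9
side [4876, 4876, 4862, 4824, 4779, 4720, 4758, 4847, 4752, 4689, 4674, 4471, 4327, 4216] 1.9
```

```bash
python3 -m handwheel '[[[7.5,-1,4.3,0,0,0,-1],[8,-1,3.6,0,0,0,-1],[8.2,-1.1,2.7,0,0,0,-1],[8.4,-1.1,1.9,0,0,0,-1],[8.6,-1.1,1,0,0,0,-1],[8.6,-1.1,0,0,0,0,-1],[8.6,-1.1,-0.5,0,0,0,-1],[8.5,-1.1,-1,0,0,0,-1]]]'; python3 tip.py; python3 lid.py
```

```text
time_s: 12.55
eef_pos: [576.0, 41.9, 185.2]
ee_rot: [0.006, 0.063, 0.998, 0.006]
force: [0.2, -0.9, -1.4]
grip_width: 0.201
grip_force: 108.0
tip [693.1  27.  184.1] tin x,y 65.7 3.5 pitch 0.6 yaw -0.127 [-0.14  0.47  1.42  0.01  1.24 -1.58] [ 0.2 -0.9 -1.4] 12.55
[0, 0.05, 0.1, 0.15, 0.2, 0.3, 0.5, 0.7, 0.9, 1.1, 1.3, 1.5, 1.7, 1.9]
scene [3915, 3927, 3929, 3921, 3909, 3885, 3820, 3800, 3831, 3873, 3813, 3690, 3436, 3343] 1.9
side [5274, 5276, 5264, 5227, 5184, 5126, 5168, 5239, 5194, 5063, 4925, 4739, 4577, 4434] 1.9
```

```bash
python3 -m handwheel '[[[-45,6,0,0,0,0,-1],[-45,6,0,0,0,0,-1],[-45,6,0,0,0,0,-1],[0,0,0,0,0,0,-1]]]'|head -2; python3 lid.py|tail -2
python3 -m handwheel '[[[-2,-42,-15,0,0,-1.6,-1],[-2,-42,-15,0,0,-1.6,-1],[-2,-42,-15,0,0,-1.6,-1],[-2,-42,-15,0,0,-1.6,-1],[-2,-42,-15,0,0,-1.6,-1],[-2,-42,-15,0,0,-1.6,-1],[0,0,-30,-0.1,0.6,0,-1],[0,0,0,0,0,0,-1]]]'; python3 tip.py
```

```text
time_s: 13.15
eef_pos: [438.2, 60.6, 185.5]
scene [3608, 3624, 3639, 3652, 3661, 3683, 3723, 3725, 3676, 3587, 3505, 3320, 3076, 2894] 1.9
side [5101, 5103, 5091, 5055, 5012, 4955, 4997, 5094, 5038, 4921, 4740, 4508, 4364, 4245] 1.9
time_s: 14.25
eef_pos: [428.1, -192.1, 63.8]
ee_rot: [-0.0, 0.147, 0.989, 0.005]
force: [-0.2, -0.3, -0.2]
grip_width: 0.203
grip_force: 108.1
tip [ 541.  -226.4   61.2] tin x,y -52.8 -267.4 pitch -0.1 yaw -0.295 [-0.68  0.42  1.86  0.01  0.86 -1.96] [-0.2 -0.3 -0.2] 14.25
```

```bash
python3 -m handwheel '[[[0,0,-25,0,0,0,-1],[0,0,-13,0,0,0,-1],[0,0,-5,0,0,0,-1],[0,0,0,0,0,0,-1]]]' | sed -n '2p;4p'
python3 -m handwheel '[[[0,0,-3,0,0,0,-1],[0,0,-3,0,0,0,-1],[0,0,0,0,0,0,-1]]]' | sed -n '2p;4p'
```

```text
eef_pos: [428.8, -192.1, 22.8]
force: [0.6, 0.5, -1.3]
eef_pos: [428.4, -191.9, 16.3]
force: [-0.2, -0.2, -1.8]
```

```bash
python3 -m handwheel '[[[0,0,-2,0,0,0,-1],[0,0,-1,0,0,0,-1],[0,0,0,0,0,0,-1]]]' | sed -n '2p;4p'
python3 -m handwheel '[[[0,0,0,0,0,0,0],[0,0,0,0,0,0,1],[0,0,0,0,0,0,1],[0,0,0,0,0,0,1],[0,0,20,0,0,0,1],[0,0,50,0,0,0,1],[0,0,50,0,0,0,1],[0,0,50,0,0,0,1]]]'
python3 -m handwheel '[[[0,0,30,0,0,0,1],[0,0,0,0,0,0,1],[0,0,0,0,0,0,1]]]'
python3 lid.py|tail -2
python3 - <<'E'
from h import *
import pickle
s0,c0=pickle.load(open("w1.pkl","rb"));s=sense();c=capture("wrist");print(s["eef_pos"])
# opener: brown+steel tip check via brown mask & expected projections
g=c["image"].astype(int);m=((g[:,:,0]-g[:,:,2]>25)&(g.max(2)<150)).astype(np.uint8)
n,l,st,ce=cv2.connectedComponentsWithStats(m);
for i in range(1,n):
    if st[i,4]>200: print(st[i],ce[i].round(),onz(c,ce[i],16,s).round(1))
print(proj(c,[[428+24,-192-7,11]],s))
E
```

```text
eef_pos: [428.5, -192.0, 13.5]
force: [-1.2, 0.5, 2.4]
time_s: 16.5
eef_pos: [428.2, -191.8, 185.1]
ee_rot: [0.002, 0.147, 0.989, 0.004]
force: [-0.1, -0.4, -0.3]
grip_width: 0.996
grip_force: 0.0
time_s: 16.88
eef_pos: [428.1, -191.7, 212.4]
ee_rot: [0.001, 0.147, 0.989, 0.004]
force: [-0.1, 0.3, 0.3]
grip_width: 1.0
grip_force: 0.0
scene [3802, 3794, 3787, 3784, 3787, 3797, 3829, 3871, 3867, 3827, 3754, 3569, 3325, 3144] 1.9
side [5102, 5104, 5092, 5055, 5012, 4956, 4999, 5095, 5039, 4922, 4741, 4509, 4365, 4246] 1.9
[ 428.04136598 -191.69822065  212.13001453]
[    0     0   479   163 33848] [138.  56.] [ 264.  -322.7   16. ]
[420  84  47  46 783] [443. 106.] [393.8 -56.1  16. ]
[ 312  144   22   70 1153] [321. 179.] [ 429.9 -192.5   16. ]
[[320.91104257 199.09990011]]
```

```bash
python3 -c "from rig import *;print(finish_job())"
```

```text
the job is handed in; nothing more can be done
None
```

I levered the lid free and swung it back to about 1.9 rad, laid the opener flat in front of the tin to its right, and handed the job in with the gripper clear; no score came back, and I did not re-measure the mug, cup and jar.

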